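# Pack the wide gap with the spacer and hold the tile flush

### The job

Take the flat, parallel-sided spacer out of the compartmented parts bin and stand it upright in the mounting frame, foot on the frame's floor, in the gap beside the tile on the one side where the gap is wide enough for it, and let go of it. Then press the sprung white tile down until its top is flush with the frame's rim and finish the job while still holding it pressed there with the fingers. Leave the wedge and the pin in the bin, and do not disturb the dropping bottle or the petri dish.

Things in the scene. Friction and masses are not known exactly. Their poses are not given: they have to be found in the camera images.
- frame: Grey metal mounting frame fixed on the bench: base plate 84 (x) x 138 (y) x 8 mm; rails along y at its x ends (inner faces x = +-34 mm) reach the rim, 26 mm above the bench. A sprung bed in its middle carries the tile; a fence stands on each y side. Floor of the gaps beside the tile: base plate top, 8 mm above the bench. Origin: centre of the underside, on the bench; z up.
- thin_fence: Thin grey metal bar 67 (x) x 8 (y) x 18 mm, fixed on the base plate along the frame's x, 53 mm from the frame's origin along its +y or -y (this changes); top level with the rim. Between it and the tile is the wide gap, 17 mm, 18 mm deep below the rim, its middle at frame x = 0, y = +-40.5 mm. Origin: centre of its underside, 8 mm above the bench.
- thick_fence: Thick grey metal bar 67 (x) x 26 (y) x 18 mm, fixed like the thin one on the other side of the tile; the gap between it and the tile is only 8 mm. Origin: centre of its underside.
- tile: White ceramic tile 64 x 64 x 12 mm, loose, about 0.12 kg, on the sprung bed, kept from sliding by steel lips at the bed's corners (they reach 3 mm into the gaps, only beyond 25 mm from the frame's middle along x). Origin: centre of its underside. Untouched, its underside is 19 mm and its top 31 mm above the bench, 5 mm above the rim.
- bed (a joint): How far the sprung bed under the tile is pressed down, m: 0 untouched, 0.005 at its rigid bottom stop, where the tile's top is flush with the frame's rim (26 mm above the bench). Pushing the tile down takes about 1 N at first and 6 N to reach the stop; let go, it rises again. It is guided and does not tip.
- bin: Grey open bin fixed on the bench, 200 (x) x 72 (y) x 26 mm high, walls and floor 4 mm, two dividers across x make three compartments in a row along its x axis, 64 mm apart. Origin: centre of the underside. Each compartment holds one upright part; which is where changes.
- spacer: The spacer: flat parallel-sided steel block standing upright, 30 (its x) x 12 (its y) x 66 mm high, foot slightly tapered, fine dark lines near the top. About 0.08 kg. Origin: centre of the foot's underside, z up its height. It stands on the bin's floor, 4 mm above the bench, so it sticks up far above the bin's walls; pinch its upper part across the 12 mm.
- wedge: Steel wedge of about the spacer's height, 30 mm wide, about 30 mm thick at the foot and 17 mm at the top. Not needed; stays in the bin. Origin: centre of the foot.
- pin: Round steel pin 64 mm high with a wider foot (22 mm) and head (18 mm). Not needed; stays in the bin. Origin: centre of the foot.
- dropper: Brown dropping bottle 39 x 39 x 120 mm, standing loose behind the work; not to be disturbed. Origin: centre of its underside.
- petri: Glass petri dish 93 mm across, 16 mm high, loose in front of the work; not to be disturbed. Origin: centre of its underside.

How it is judged:
By the outcome, as a careful person would: the job done as asked, in the order asked, and still so for the second after the job is handed in, while the arm keeps its last pose, push and grip.
It also fails if it takes over 45 s, if anything falls off the work surface, if the arm or the gripper's body presses on something with over 40 N, if the wrist force passes 120 N, or if a joint passes its speed limit or range.

### The arm

A 6-joint arm with a two-finger parallel gripper is mounted at the origin on a cart in front of the work surface, level with it; the furniture and walls round the work are solid. World frame = base frame: x ahead of the robot, y to its left, z up, the work surface at z = 0. Lengths are in m, angles in rad, forces in N, time in s.
With the tool pointing down it reaches from about 0.4 to 0.825 m from the base axis. Payload 7 kg.
Tool frame: the origin (TCP) lies midway between the tips of the shut fingers; the grasp point (between the pads) lies 19 mm behind it; y points along the fingers, z is the direction in which the jaws open and shut, and the axes are right-handed (so a half turn about y gives the same grasp; the last joint's range is limited). The gripper opens to 88 mm and grips with 3 to 60 N. Pads are 19 mm wide; open, the fingers measure 130 mm over their backs; the gripper's body (78 mm by 193 mm) begins 47 mm behind the grasp point.
Start: joints at [1.583, 0.359, 0.012, 0, -1.224, -0.288], TCP at [0.184, 0.649, 0.227] pointing down, gripper open.
Joint ranges: [-3.07, 3.07], [-1.43, 2.12], [-1.02, 1.25], [-3.03, 1.67], [-3.05, -0], [-3.03, 3.03]. Speed limits (rad/s): [2.39, 2.39, 3.01, 3.14, 3.14, 3.14].

### API

Orientations are given as [roll, pitch, yaw] about the fixed x, y, z axes, in that order (R = Rz(yaw) Ry(pitch) Rx(roll)).
In Python, from station import readout, eyes, job, nets gives the robot as it stands.
- The arm moves only by the tool play_rows, never from a script. Its argument "increments" is a list of rows, each an object with "linear": the shift along the tool's x, y, z in m, a list of three; "rotation": the turn, a rotation vector about the tool's x, y, z in degrees, a list of three; "claw": the closure, from 0 (fully open) to 1 (shut). A call has 1 to 5 rows; each row is the pose to reach, as a shift and turn from the pose measured when the call began, along the tool's axes at that moment; what a row does not reach only later rows make up. A row lasts 1/8 s, in which the tool goes at most 62.5 mm and 10.7 degrees, less where a joint would pass 70% of its speed; a pose out of reach is approached as far as the arm can. A call with a gripper value outside its range is refused whole. The fingers move at their own pace and stop on an object; "newtons" is the grip in N (left out, the last holds). Time passes only in rows, so rows that repeat a pose let the fingers close. It gives the time, the measured TCP pose, the force and the opening at its end, in the units of the state.
- readout.get_state(): the state, without advancing time (a new reading comes with each control period).
- eyes.grab_frame(name): name is "side" or "top"; returns (picture, depth): 480x640x3 uint8, blue, green, red; 480x640 float32, m along the optical axis (not along the pixel's ray), 0 where there is no reading.
- eyes.camera_model(name): a dict with "intrinsics" (3x3 intrinsics, pixels), "R" (3x3) and "t" (3): a world point X has camera coordinates R X + t. Camera axes: x right, y down, z forward; pixel columns grow to the right and rows downward; lengths in m; the calibration is good to about 2 mm. A picture is of the moment at which its call begins. camera_model takes no time and is no camera call.
- job.job_done(): hands the job in, once; it reports no verdict.
Trained networks look in the newest picture that a camera, given by its name, has taken for a name from the list of things; names that differ only in an ending like _2 or _b are one class to them, and where a whole thing is asked for, a point or a joint stands for the part that bears it (a point fixed in the world has none). Each returns a list of dicts, best first, with "score" (0 to 1); they miss things now and then, are a little off and sometimes report something else, mostly with a low value. They report only what shows in the picture. A call takes as long as a camera call.
- nets.regions_of(label, camera): "region" (480x640 bool, what is visible of it) and "rect" ([left, top, right, bottom] in pixels, round what is visible of it).
The state is a dict: "t": time; "q": joint angles; "qd": joint speeds; "joint_efforts": joint torques, N m; "eef_pos": TCP position; "ee_rot": TCP orientation; "force": force on the tool from outside, world axes, zero at the start; "moment": the same for the moment, N m; "width": finger opening in m.
Only numpy, scipy, OpenCV 4.12 (cv2) and the standard library are available. Lean on these libraries where they do the work, as an engineer would, in place of code of your own. Each camera call takes 0.05 s, during which the arm holds its last target.

## Working session

There is one attempt and no reset: what is moved stays moved. The work goes in short steps, Python scripts to look and compute and a tool call to move; the robot and the scene stay as the last step left them, time stands still between calls to the robot, and variables do not carry over. Pictures are saved under pics/ and viewed, and the job is handed in when it is done.

Besides the shell and the picture viewer there is one more tool, called after "Request:" as name([rows], argument=value, ...), one row to a line, values as JSON. play_rows: Moves the arm, as the interface text tells. Its arguments: {"type":"object","properties":{"increments":{"type":"array","items":{"type":"object","properties":{"linear":{"type":"array","items":{"type":"number"}},"rotation":{"type":"array","items":{"type":"number"}},"claw":{"type":"number"}}}},"newtons":{"type":"number"}},"required":["increments"]}

```bash
ls; mkdir -p pics; python3 - <<'E'
from station import readout, eyes, job, nets
import cv2, numpy as np
s=readout.get_state()
for k,v in s.items(): print(k,np.round(v,4))
for n in ("top","side"):
    p,d=eyes.grab_frame(n); cv2.imwrite(f"pics/{n}0.png",p); np.save(f"{n}0.npy",d)
    c=eyes.camera_model(n); print(n,c)
E
```

```text
pics
t 0.0
q [ 1.5831e+00  3.5940e-01  1.1100e-02 -3.0000e-04 -1.2241e+00 -2.8810e-01]
qd [ 0.0003  0.0006 -0.0016  0.0004  0.0003 -0.0007]
joint_efforts [ 2.00000e-03 -5.82716e+01  2.93054e+01  6.99750e+00  6.80000e-03
 -2.00000e-04]
eef_pos [0.1837 0.649  0.2256]
ee_rot [-1.5692e+00  1.0000e-04  2.8657e+00]
force [-0.1799 -0.1007 -0.3429]
moment [0.0005 0.0382 0.0332]
width 0.0875
top {'intrinsics': array([[590.2503256 ,   0.        , 317.90464714],
       [  0.        , 590.2503256 , 244.31473933],
       [  0.        ,   0.        ,   1.        ]]), 'R': array([[ 1.23273130e-02, -9.99923926e-01, -4.22848844e-04],
       [-9.86843141e-01, -1.20978698e-02, -1.61227345e-01],
       [ 1.61209964e-01,  2.40478543e-03, -9.86917202e-01]]), 't': array([0.06348655, 0.53182181, 0.80058462])}
side {'intrinsics': array([[495.51554654,   0.        , 316.5069175 ],
       [  0.        , 495.51554654, 240.14073582],
       [  0.        ,   0.        ,   1.        ]]), 'R': array([[-0.98123853, -0.19113886, -0.02523652],
       [-0.07532322,  0.50055043, -0.86242431],
       [ 0.17747496, -0.84434306, -0.50555656]]), 't': array([0.54865845, 0.03917375, 0.86628782])}
```

View pics/top0.png

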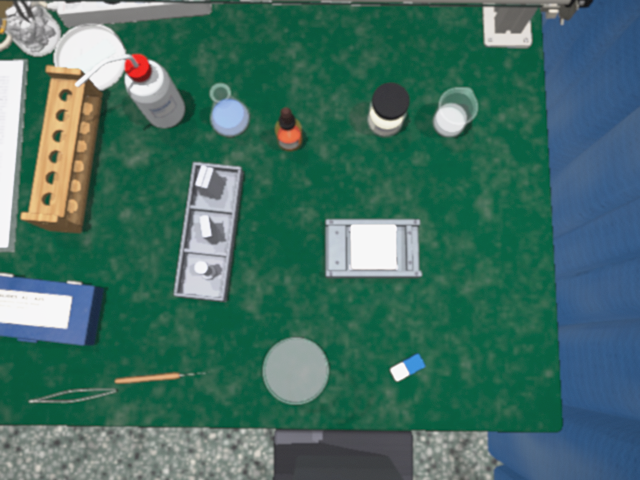

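View pics/side0.png

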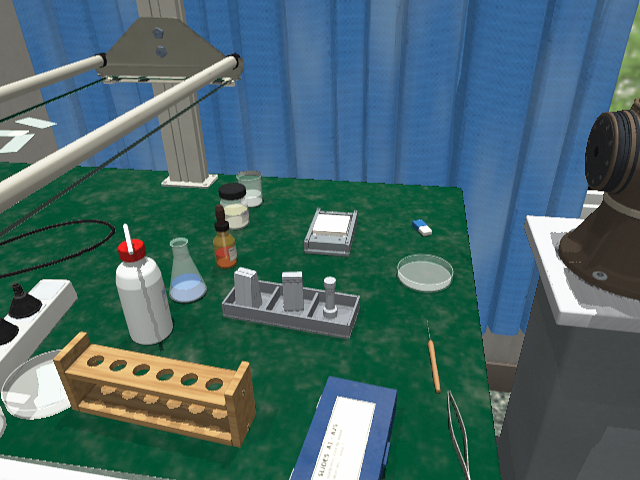

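```bash
python3 - <<'E'
import cv2, numpy as np
a=cv2.imread("pics/top0.png"); b=cv2.imread("pics/side0.png")
def z(im,l,t,r,bo,s,n): cv2.imwrite(n,cv2.resize(im[t:bo,l:r],None,fx=s,fy=s,interpolation=cv2.INTER_CUBIC))
z(a,165,155,255,305,4,"pics/a1.png"); z(a,315,205,435,290,6,"pics/a2.png"); z(b,210,195,370,345,4,"pics/a3.png")
E
```

```text
(no output)
```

View pics/a1.png

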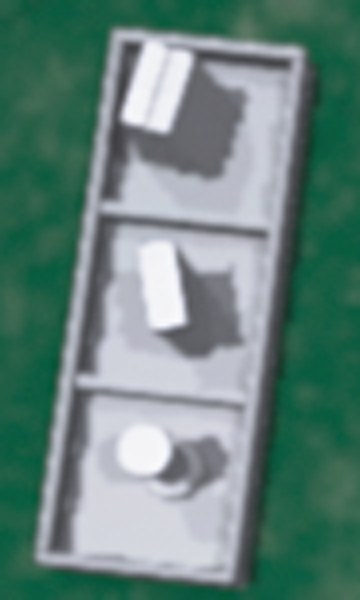

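View pics/a2.png

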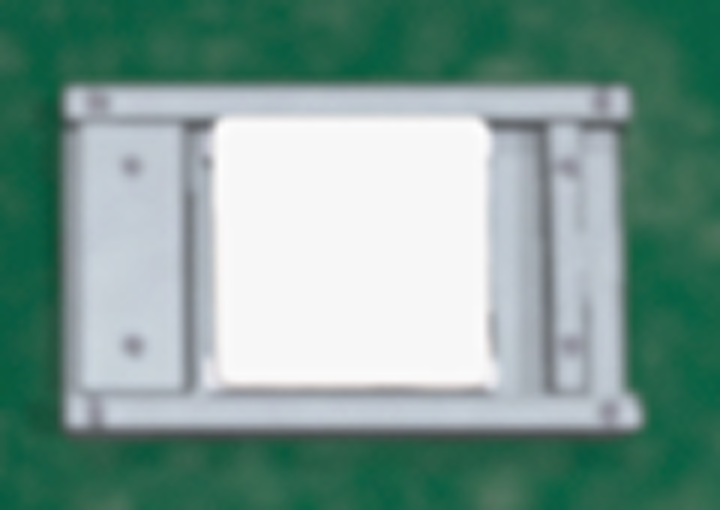

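View pics/a3.png

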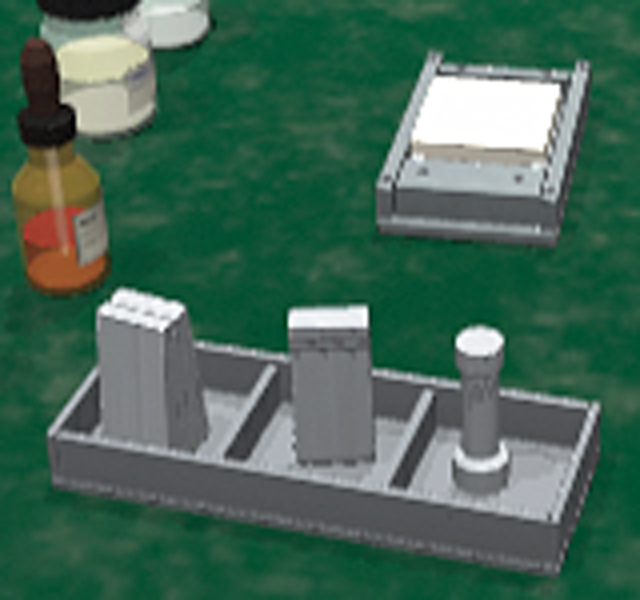

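```bash
cat > h.py <<'E'
import numpy as np, cv2
from station import readout, eyes, job, nets
def world(name,u,v,z):
    c=eyes.camera_model(name);K=c["intrinsics"];R=c["R"];t=c["t"]
    p=np.array([(u-K[0,2])/K[0,0]*z,(v-K[1,2])/K[1,1]*z,z])
    return R.T@(p-t)
def cloud(name,d,mask):
    c=eyes.camera_model(name);K=c["intrinsics"];R=c["R"];t=c["t"]
    v,u=np.nonzero(mask&(d>0)); z=d[v,u]
    p=np.stack([(u-K[0,2])/K[0,0]*z,(v-K[1,2])/K[1,1]*z,z],1)
    return (p-t)@R,u,v
def onplane(name,u,v,h):
    c=eyes.camera_model(name);K=c["intrinsics"];R=c["R"];t=c["t"]
    r=R.T@np.array([(u-K[0,2])/K[0,0],(v-K[1,2])/K[1,1],1.]); o=-R.T@t
    return o+r*(h-o[2])/r[2]
def proj(name,X):
    c=eyes.camera_model(name); p=c["intrinsics"]@(c["R"]@np.asarray(X,float)+c["t"]); return p[:2]/p[2]
E
python3 - <<'E'
from h import *
for n in ("top","side"):
    p,d=eyes.grab_frame(n); np.save(n+"_d.npy",d)
    for l in ("spacer","wedge","pin","frame","tile","bin","thin_fence","thick_fence","dropper","petri"):
        for r in nets.regions_of(l,n)[:2]:
            P,u,v=cloud(n,d,r["region"])
            np.save(f"m_{n}_{l}.npy",r["region"]) 
            print(n,l,round(r["score"],2),r["rect"],r["region"].sum(),np.round(np.median(P,0),3),np.round(P.min(0),3),np.round(P.max(0),3))
E
```

```text
top spacer 0.91 [200.5, 216.4, 219.3, 244.8] 376 [0.547 0.225 0.067] [0.535 0.219 0.001] [0.577 0.246 0.075]
top wedge 0.71 [193.3, 166.4, 221.4, 203.0] 708 [0.616 0.227 0.053] [0.604 0.215 0.002] [0.65  0.258 0.073]
top wedge 0.62 [198.9, 217.5, 220.1, 243.2] 371 [0.547 0.224 0.067] [0.535 0.219 0.002] [0.566 0.246 0.075]
top pin 0.71 [196.6, 263.3, 215.9, 277.3] 261 [0.491 0.228 0.063] [0.482 0.221 0.007] [0.503 0.24  0.073]
top pin 0.53 [175.2, 163.5, 242.8, 303.7] 5770 [0.542 0.232 0.006] [ 0.451  0.187 -0.002] [0.661 0.283 0.071]
top frame 0.94 [324.1, 217.8, 422.3, 278.9] 2356 [ 0.525 -0.031  0.015] [ 0.487 -0.082 -0.002] [0.578 0.06  0.034]
top tile 0.56 [349.6, 225.0, 398.7, 272.2] 2038 [ 0.529 -0.01   0.031] [ 0.498 -0.046  0.005] [0.563 0.023 0.037]
top bin 0.56 [173.5, 163.1, 243.6, 302.9] 5885 [0.544 0.232 0.006] [ 0.45   0.187 -0.002] [0.663 0.283 0.073]
top thin_fence 0.69 [408.8, 223.5, 409.8, 269.0] 329 [ 0.532 -0.061  0.026] [ 0.497 -0.071  0.004] [ 0.564 -0.058  0.03 ]
top thin_fence 0.54 [351.5, 228.0, 397.1, 271.1] 1966 [ 0.53  -0.01   0.031] [ 0.499 -0.042  0.019
[... 544 characters left out ...]
4 0.14  0.   ] [0.64  0.261 0.071]
side pin 0.76 [322.4, 279.9, 337.1, 321.6] 456 [0.492 0.237 0.037] [0.483 0.209 0.004] [0.505 0.243 0.071]
side frame 0.78 [301.9, 210.7, 357.7, 257.3] 652 [0.5   0.038 0.02 ] [ 0.488 -0.129  0.   ] [0.584 0.063 0.033]
side tile 0.73 [314.0, 211.4, 348.8, 239.4] 675 [0.529 0.    0.032] [ 0.499 -0.042  0.021] [0.563 0.025 0.035]
side bin 0.79 [220.9, 279.0, 359.7, 340.6] 4027 [0.534 0.249 0.014] [ 0.451  0.158 -0.001] [0.67  0.279 0.038]
side thick_fence 0.68 [310.9, 235.1, 348.9, 252.3] 540 [0.529 0.054 0.025] [0.496 0.028 0.009] [0.563 0.06  0.029]
side petri 0.75 [397.5, 255.7, 453.5, 291.4] 1693 [0.353 0.094 0.004] [0.307 0.045 0.   ] [0.399 0.149 0.018]
```

```bash
cat >> h.py <<'E'
def rect(P): 
    r=cv2.minAreaRect((P[:,:2]*1000).astype(np.float32)); return np.round(r[0],1),np.round(r[1],1),round(r[2],1)
E
python3 - <<'E'
from h import *
for n in ("top","side"):
    d=np.load(n+"_d.npy")
    def reg(x0,x1,y0,y1,z0,z1):
        P,u,v=cloud(n,d,np.ones_like(d,bool))
        k=(P[:,0]>x0)&(P[:,0]<x1)&(P[:,1]>y0)&(P[:,1]<y1)&(P[:,2]>z0)&(P[:,2]<z1); return P[k]
    for nm,b in (("spacer top",(.52,.575,.2,.26,.064,.085)),("spacer body",(.52,.575,.2,.26,.034,.085)),("tile",(.48,.58,-.06,.04,.0285,.036)),("frame",(.45,.62,-.1,.08,.02,.036)),("bin",(.42,.69,.17,.3,.018,.03))):
        P=reg(*b)
        if len(P)>10: print(n,nm,len(P),np.median(P,0).round(4),*rect(P))
# edge-based: spacer and tile from intensity
for nm,a,h in (("top",(193,262,208,340),0),):
    pass
img=cv2.imread("pics/top0.png",0)
for nm,(l,t,r,b),th,h in (("spacer",(196,212,222,248),215,.070),("tile",(340,215,405,285),235,.031)):
    m=np.zeros_like(img); m[t:b,l:r]=(img[t:b,l:r]>th)
    k,lab,st,ce=cv2.connectedComponentsWithStats(m); i=1+st[1:,4].argmax()
    v,u=np.nonzero(lab==i); P=np.array([onplane("top",x,y,h) for x,y in zip(u,v)]); print(nm,st[i],P.mean(0).round(4),*rect(P))
E
```

```text
top spacer top 205 [0.5501 0.227  0.0705] [550.4 227.6] [30.7 12.5] 11.8
top spacer body 299 [0.5486 0.2251 0.0693] [550.4 227.6] [30.7 12.5] 11.7
top tile 1981 [ 0.5299 -0.0085  0.0315] [529.2  -9.9] [82.4 98.8] 0.7
top frame 4127 [ 0.5286 -0.0025  0.0285] [529.8  -9.9] [ 83.5 136.5] 0.7
top bin 1717 [0.5547 0.2299 0.0253] [553.5 232.6] [ 73.2 200.4] 84.6
side spacer top 166 [0.5502 0.2313 0.0703] [550.4 227.9] [29.8 14.5] 11.7
side spacer body 498 [0.5493 0.2327 0.0567] [550.3 228.2] [30.  15.6] 10.2
side tile 592 [ 0.5303 -0.0063  0.032 ] [531.8  -8.9] [96.6 78.6] 87.6
side frame 1509 [0.5286 0.0128 0.0276] [530.5  -7.4] [ 84.4 139.2] 0.8
side bin 1951 [0.5457 0.2447 0.0239] [553.3 232.6] [ 75.4 200. ] 84.7
spacer [199 215  12  22 184] [0.5511 0.2276 0.07  ] [551.3 227.7] [30.2 11.9] 11.8
tile [ 351  225   46   44 1960] [ 0.531  -0.0102  0.031 ] [531.  -10.2] [63.1 64.7] 0.7
```

```bash
cat >> h.py <<'E'
from scipy.spatial.transform import Rotation as Ro
def go(x,y,z,yaw):
    s=readout.get_state(); R=Ro.from_euler("xyz",s["ee_rot"]); T=Ro.from_euler("xyz",[-np.pi/2,0,np.radians(yaw)])
    dp=R.inv().apply(np.array([x,y,z])-s["eef_pos"]); dr=(R.inv()*T).as_rotvec(degrees=True)
    print("t",s["t"],"pos",np.round(s["eef_pos"],4),"rot",np.degrees(s["ee_rot"]).round(2),"F",np.round(s["force"],2),"w",round(float(s["width"]),4))
    print("lin",np.round(dp,4),"rot",np.round(dr,2))
E
python3 -c "
from h import *
go(.5504,.2277,.15,191.8)"
```

```text
t 1.2 pos [0.1838 0.6495 0.2266] rot [-90.   -0.  164.2] F [-0.45 -0.22 -0.47] w 0.0876
lin [-0.4676  0.0765  0.306 ] rot [  0.  -27.6  -0. ]
```

Request:
play_rows([
  {"linear": [-0.468, 0.0765, 0.306], "rotation": [0, -27.6, 0], "claw": 0},
  {"linear": [-0.468, 0.0765, 0.306], "rotation": [0, -27.6, 0], "claw": 0},
  {"linear": [-0.468, 0.0765, 0.306], "rotation": [0, -27.6, 0], "claw": 0},
  {"linear": [-0.468, 0.0765, 0.306], "rotation": [0, -27.6, 0], "claw": 0},
  {"linear": [-0.468, 0.0765, 0.306], "rotation": [0, -27.6, 0], "claw": 0},
], newtons=25)

```text
t: 1.82
eef_pos: [0.3881, 0.4144, 0.1843]
ee_rot: [-1.571, 0.001, -2.935]
force: [0.2, 0.7, -0.1]
width: 0.0873
```

```bash
python3 -c "
from h import *
go(.5504,.2277,.15,191.8)"
```

```text
t 1.825 pos [0.3881 0.4144 0.1843] rot [-9.0030e+01  3.0000e-02 -1.6817e+02] F [ 0.2   0.71 -0.08] w 0.0873
lin [-0.1206  0.0343  0.216 ] rot [ 0.03  0.03 -0.03]
```

Request:
play_rows([
  {"linear": [-0.1206, 0.034, 0.216], "rotation": [0, 0, 0], "claw": 0},
  {"linear": [-0.1206, 0.034, 0.216], "rotation": [0, 0, 0], "claw": 0},
  {"linear": [-0.1206, 0.034, 0.216], "rotation": [0, 0, 0], "claw": 0},
  {"linear": [-0.1206, 0.034, 0.216], "rotation": [0, 0, 0], "claw": 0},
  {"linear": [-0.1206, 0.034, 0.216], "rotation": [0, 0, 0], "claw": 0},
])

```text
t: 2.45
eef_pos: [0.5521, 0.2241, 0.1492]
ee_rot: [-1.57, -0.001, -2.94]
force: [-0.7, 0.5, -0.6]
width: 0.0876
```

```bash
python3 -c "
from h import *
p,d=eyes.grab_frame('side'); cv2.imwrite('pics/s1.png',p)
go(.5504,.2277,.042,191.8)"
```

```text
t 2.5 pos [0.5513 0.2256 0.1497] rot [-9.0000e+01 -2.0000e-02 -1.6839e+02] F [ 0.03  0.99 -0.15] w 0.0874
lin [ 0.0005  0.1077 -0.0022] rot [ 0.   -0.19  0.02]
```

View pics/s1.png

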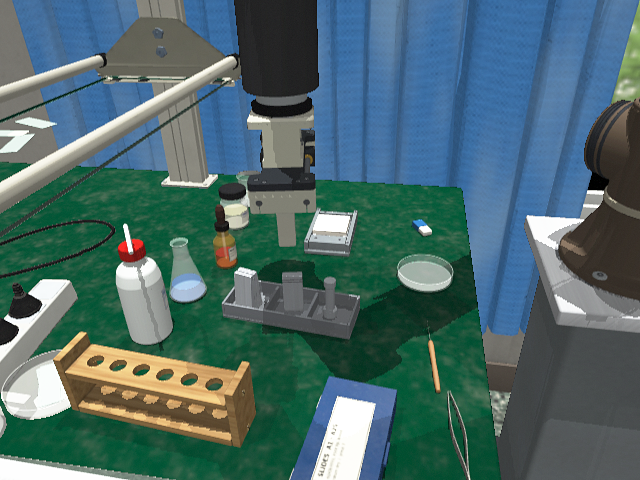

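Request:
play_rows([
  {"linear": [0.0005, 0.05, -0.002], "rotation": [0, -0.2, 0], "claw": 0},
  {"linear": [0.0005, 0.1, -0.002], "rotation": [0, -0.2, 0], "claw": 0},
  {"linear": [0.0005, 0.1077, -0.002], "rotation": [0, -0.2, 0], "claw": 0},
  {"linear": [0.0005, 0.1077, -0.002], "rotation": [0, -0.2, 0], "claw": 0},
])

```text
t: 3.0
eef_pos: [0.5507, 0.2285, 0.0429]
ee_rot: [-1.571, 0.0, -2.934]
force: [-0.6, 0.1, 0.8]
width: 0.0875
```

```bash
python3 -c "
from h import *
p,d=eyes.grab_frame('side'); cv2.imwrite('pics/s2.png',cv2.resize(p[160:360,180:420],None,fx=3,fy=3))
p,d=eyes.grab_frame('top'); cv2.imwrite('pics/t2.png',cv2.resize(p[140:320,140:340],None,fx=3,fy=3))
go(.5504,.2277,.042,191.8)"
```

```text
t 3.1 pos [0.5516 0.2289 0.0442] rot [-9.0070e+01  1.6000e-01 -1.6812e+02] F [ 1.07  0.95 -0.31] w 0.0879
lin [0.0014 0.0022 0.0009] rot [ 0.07  0.08 -0.16]
```

View pics/s2.png

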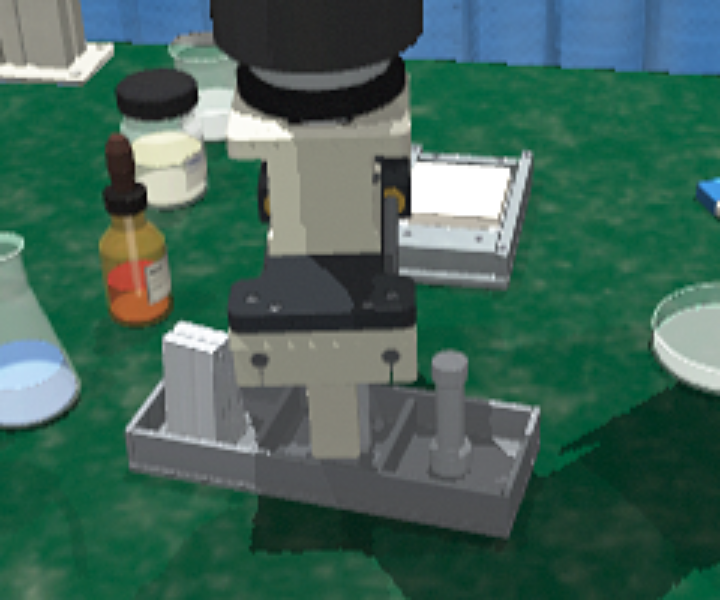

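View pics/t2.png

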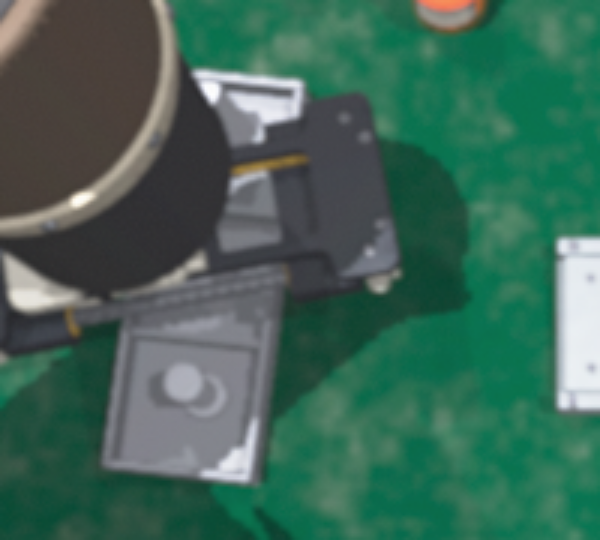

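Fingers straddle the spacer (hand at side-crop col 335, pads' tips above the bin wall); wedge and pin are clear. Closing now.

Request:
play_rows([
  {"linear": [0.0005, 0.001, 0.0], "rotation": [0, 0, 0], "claw": 1},
  {"linear": [0.0005, 0.001, 0.0], "rotation": [0, 0, 0], "claw": 1},
  {"linear": [0.0005, 0.001, 0.0], "rotation": [0, 0, 0], "claw": 1},
  {"linear": [0.0005, 0.001, 0.0], "rotation": [0, 0, 0], "claw": 1},
  {"linear": [0.0005, 0.001, 0.0], "rotation": [0, 0, 0], "claw": 1},
], newtons=25)

```text
t: 3.72
eef_pos: [0.551, 0.2286, 0.0431]
ee_rot: [-1.572, 0.003, -2.934]
force: [-0.2, 0.5, -0.2]
width: 0.0431
```

```bash
python3 -c "
from h import *
for i in range(3): go(.5504,.2277,.14,191.8)"
```

```text
t 3.725 pos [0.551  0.2286 0.0431] rot [-9.0060e+01  1.5000e-01 -1.6813e+02] F [-0.16  0.45 -0.15] w 0.0431
lin [ 0.0005 -0.0969  0.0007] rot [ 0.06  0.07 -0.15]
t 3.725 pos [0.551  0.2286 0.0431] rot [-9.0060e+01  1.5000e-01 -1.6813e+02] F [-0.16  0.45 -0.15] w 0.0431
lin [ 0.0005 -0.0969  0.0007] rot [ 0.06  0.07 -0.15]
t 3.725 pos [0.551  0.2286 0.0431] rot [-9.0060e+01  1.5000e-01 -1.6813e+02] F [-0.16  0.45 -0.15] w 0.0431
lin [ 0.0005 -0.0969  0.0007] rot [ 0.06  0.07 -0.15]
```

Request:
play_rows([
  {"linear": [0, 0, 0], "rotation": [0, 0, 0], "claw": 1},
  {"linear": [0, 0, 0], "rotation": [0, 0, 0], "claw": 1},
  {"linear": [0, 0, 0], "rotation": [0, 0, 0], "claw": 1},
  {"linear": [0, 0, 0], "rotation": [0, 0, 0], "claw": 1},
  {"linear": [0, 0, 0], "rotation": [0, 0, 0], "claw": 1},
])

```text
t: 4.35
eef_pos: [0.551, 0.2287, 0.043]
ee_rot: [-1.572, 0.002, -2.934]
force: [-0.0, -0.2, -0.8]
width: 0.0121
```

```bash
python3 -c "
from h import *
go(.5504,.2277,.14,180.7)"
```

```text
t 4.35 pos [0.551  0.2287 0.043 ] rot [-9.0060e+01  1.4000e-01 -1.6813e+02] F [-0.03 -0.22 -0.8 ] w 0.0121
lin [ 0.0005 -0.097   0.0007] rot [ 0.08 11.17 -0.14]
```

Request:
play_rows([
  {"linear": [0, 0, 0], "rotation": [0, 0, 0], "claw": 1},
  {"linear": [0, -0.03, 0], "rotation": [0, 0, 0], "claw": 1},
  {"linear": [0, -0.075, 0], "rotation": [0, 0, 0], "claw": 1},
  {"linear": [0, -0.097, 0], "rotation": [0, 0, 0], "claw": 1},
  {"linear": [0, -0.097, 0], "rotation": [0, 0, 0], "claw": 1},
])

```text
t: 4.97
eef_pos: [0.5517, 0.2292, 0.1421]
ee_rot: [-1.574, 0.006, -2.934]
force: [0.3, 0.3, -1.0]
width: 0.0117
```

```bash
python3 -c "
from h import *
p,d=eyes.grab_frame('side'); cv2.imwrite('pics/s3.png',cv2.resize(p[120:360,180:480],None,fx=2.5,fy=2.5))
go(.5305,-.0505,.13,180.7)"
```

```text
t 5.025 pos [0.5508 0.2287 0.1405] rot [ -90.12    0.21 -168.14] F [-0.53  0.49 -1.91] w 0.0118
lin [0.0773 0.0096 0.269 ] rot [ 0.14 11.16 -0.19]
```

View pics/s3.png

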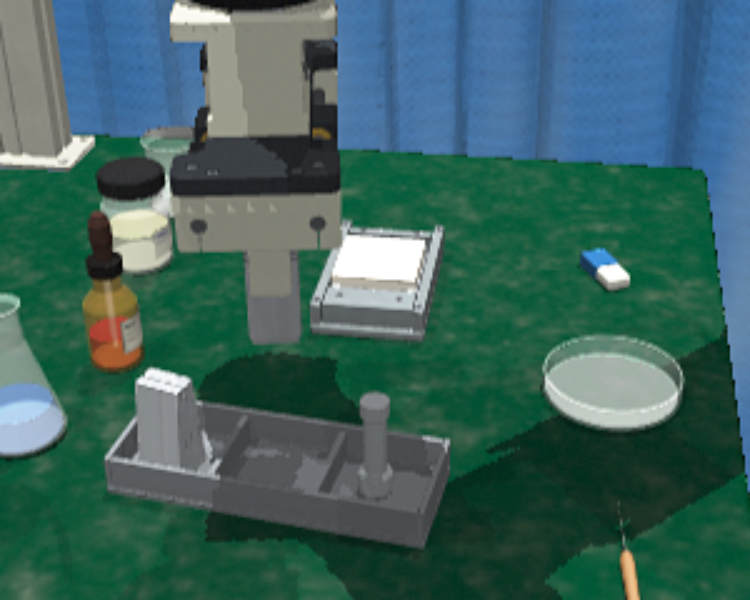

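The spacer hangs straight in the fingers (crop col 272, rows 255–345); wedge and pin still stand in the bin. Moving to the frame.

Request:
play_rows([
  {"linear": [0.077, 0.0096, 0.269], "rotation": [0.1, 11.16, -0.2], "claw": 1},
  {"linear": [0.077, 0.0096, 0.269], "rotation": [0.1, 11.16, -0.2], "claw": 1},
  {"linear": [0.077, 0.0096, 0.269], "rotation": [0.1, 11.16, -0.2], "claw": 1},
  {"linear": [0.077, 0.0096, 0.269], "rotation": [0.1, 11.16, -0.2], "claw": 1},
  {"linear": [0.077, 0.0096, 0.269], "rotation": [0.1, 11.16, -0.2], "claw": 1},
])

```text
t: 5.65
eef_pos: [0.5289, -0.0532, 0.1284]
ee_rot: [-1.571, -0.003, -3.132]
force: [-0.8, 0.2, -1.0]
width: 0.0118
```

```bash
python3 -c "
from h import *
go(.5305,-.0505,.085,180.7)"
```

```text
t 5.65 pos [ 0.5289 -0.0532  0.1284] rot [ -90.01   -0.18 -179.43] F [-0.84  0.2  -1.02] w 0.0118
lin [-0.0017  0.0434 -0.0027] rot [ 0.01 -0.13  0.18]
```

Request:
play_rows([
  {"linear": [-0.0017, 0.025, -0.0027], "rotation": [0, -0.1, 0.2], "claw": 1},
  {"linear": [-0.0017, 0.0434, -0.0027], "rotation": [0, -0.1, 0.2], "claw": 1},
  {"linear": [-0.0017, 0.0434, -0.0027], "rotation": [0, -0.1, 0.2], "claw": 1},
  {"linear": [-0.0017, 0.0434, -0.0027], "rotation": [0, -0.1, 0.2], "claw": 1},
])

```text
t: 6.15
eef_pos: [0.5305, -0.0504, 0.0849]
ee_rot: [-1.571, -0.0, -3.13]
force: [0.6, -0.2, -0.1]
width: 0.0116
```

```bash
python3 -c "
from h import *
for i in range(2):
  p,d=eyes.grab_frame('side'); q,e=eyes.grab_frame('top'); go(.5305,-.0505,.085,180.7)
cv2.imwrite('pics/s4.png',cv2.resize(p[150:270,270:390],None,fx=5,fy=5,interpolation=2))
cv2.imwrite('pics/t4.png',cv2.resize(q[190:300,310:440],None,fx=5,fy=5,interpolation=2))
np.save('s4d.npy',d);np.save('t4d.npy',e)
"
```

```text
t 6.25 pos [ 0.5309 -0.0502  0.0855] rot [-9.0020e+01  7.0000e-02 -1.7931e+02] F [-0.13  0.65 -0.28] w 0.0119
lin [0.0004 0.0005 0.0003] rot [ 0.02 -0.01 -0.07]
t 6.35 pos [ 0.5309 -0.0502  0.0856] rot [-9.0030e+01  8.0000e-02 -1.7932e+02] F [ 0.63  0.03 -0.73] w 0.012
lin [0.0004 0.0006 0.0003] rot [ 0.03 -0.02 -0.08]
```

View pics/s4.png

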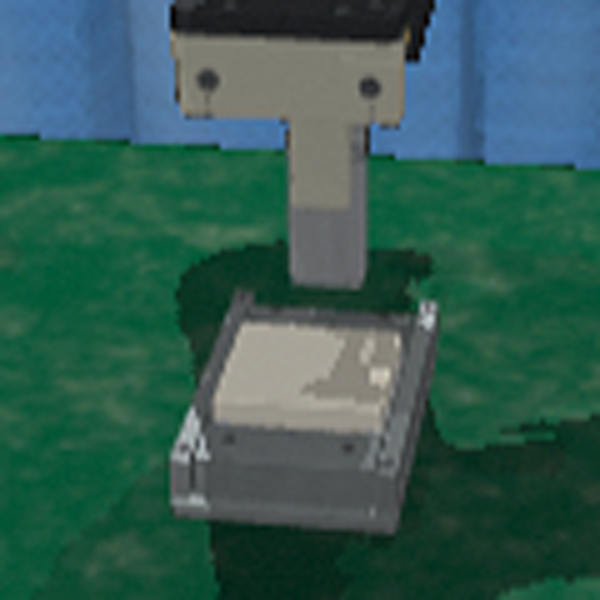

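View pics/t4.png

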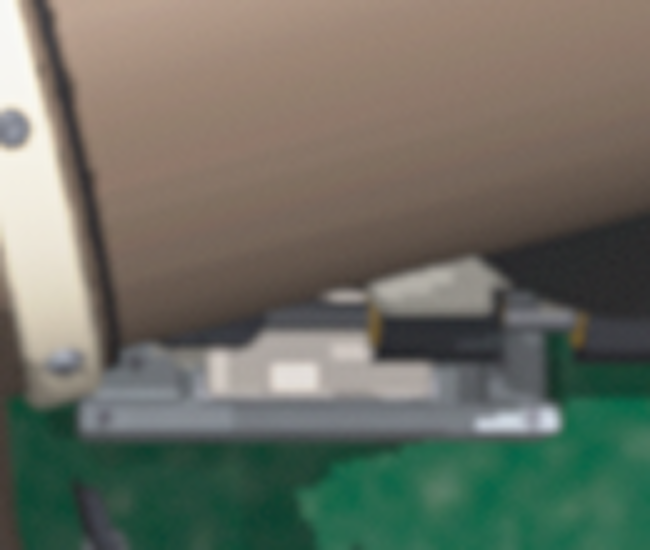

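```bash
python3 -c "
from h import *
for c in (553,582,490):
  z=.031 if c==490 else .026
  print(c,onplane('top',315+(c+.5)/6-.5,205+(250)/6,z).round(4))
d=np.load('s4d.npy'); P,u,v=cloud('side',d,np.ones_like(d,bool))
k=(abs(P[:,0]-.53)<.04)&(P[:,1]>-.08)&(P[:,1]<-.02)&(P[:,2]>.04)&(P[:,2]<.085)
Q=P[k]; print(len(Q),np.median(Q,0).round(4),Q.min(0).round(4),Q.max(0).round(4))
for a,b in((.045,.055),(.055,.065),(.065,.075),(.075,.085)):
  m=(Q[:,2]>a)&(Q[:,2]<b); print(a,m.sum(),np.median(Q[m],0).round(4),np.percentile(Q[m,0],[2,98]).round(4))
"
```

```text
553 [ 0.5319 -0.0595  0.026 ]
582 [ 0.532  -0.0665  0.026 ]
490 [ 0.5309 -0.0435  0.031 ]
249 [ 0.5278 -0.0447  0.0658] [ 0.5146 -0.0563  0.0472] [ 0.5436 -0.0403  0.0843]
0.045 44 [ 0.5295 -0.0451  0.0514] [0.5155 0.5434]
0.055 74 [ 0.5276 -0.0445  0.0602] [0.5151 0.5434]
0.065 75 [ 0.5292 -0.0448  0.07  ] [0.5152 0.5434]
0.075 56 [ 0.5272 -0.0446  0.0792] [0.5148 0.543 ]
```

Request:
play_rows([
  {"linear": [0.0004, 0.008, 0.0005], "rotation": [0, 0, 0], "claw": 1},
  {"linear": [0.0004, 0.018, 0.0005], "rotation": [0, 0, 0], "claw": 1},
  {"linear": [0.0004, 0.026, 0.0005], "rotation": [0, 0, 0], "claw": 1},
  {"linear": [0.0004, 0.031, 0.0005], "rotation": [0, 0, 0], "claw": 1},
  {"linear": [0.0004, 0.031, 0.0005], "rotation": [0, 0, 0], "claw": 1},
])

```text
t: 6.98
eef_pos: [0.5302, -0.0508, 0.054]
ee_rot: [-1.571, 0.0, -3.13]
force: [0.0, -0.8, 0.5]
width: 0.0118
```

```bash
python3 -c "
from h import *
p,d=eyes.grab_frame('side'); go(.5305,-.0508,.0475,180.7)
cv2.imwrite('pics/s5.png',cv2.resize(p[150:270,270:390],None,fx=5,fy=5,interpolation=2))
"
```

```text
t 7.025 pos [ 0.5305 -0.0507  0.0544] rot [-9.0010e+01  6.0000e-02 -1.7931e+02] F [-0.73  0.44 -1.11] w 0.0117
lin [0.     0.0069 0.0001] rot [ 0.01 -0.01 -0.06]
```

View pics/s5.png

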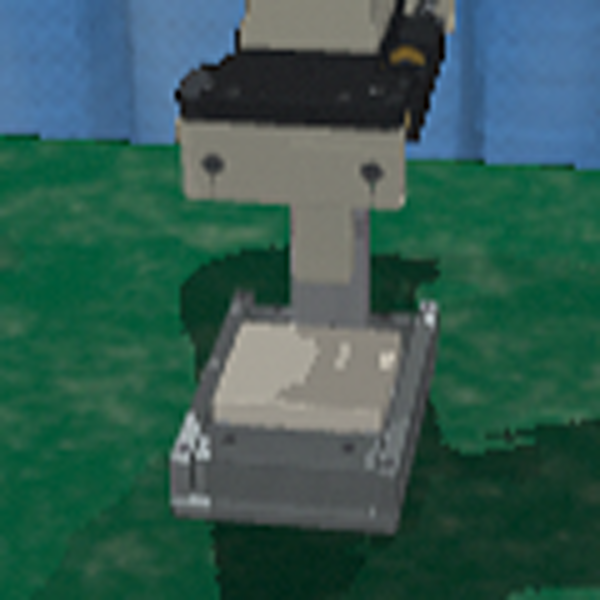

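The spacer's foot has passed behind the tile into the gap (crop 330,325) without contact force. Lowering the rest.

Request:
play_rows([
  {"linear": [0, 0.003, 0], "rotation": [0, 0, 0], "claw": 1},
  {"linear": [0, 0.006, 0], "rotation": [0, 0, 0], "claw": 1},
  {"linear": [0, 0.0075, 0], "rotation": [0, 0, 0], "claw": 1},
  {"linear": [0, 0.0075, 0], "rotation": [0, 0, 0], "claw": 1},
])

```text
t: 7.52
eef_pos: [0.5305, -0.0508, 0.047]
ee_rot: [-1.571, 0.001, -3.129]
force: [-0.6, 0.9, 0.2]
width: 0.0121
```

```bash
python3 -c "
from h import *
go(.5305,-.0508,.0465,180.7)
p,d=eyes.grab_frame('side'); go(.5305,-.0508,.0465,180.7)"
```

```text
t 7.525 pos [ 0.5305 -0.0508  0.047 ] rot [-9.001e+01  6.000e-02 -1.793e+02] F [-0.63  0.87  0.18] w 0.0121
lin [-0.      0.0005  0.    ] rot [ 0.01 -0.   -0.06]
t 7.575 pos [ 0.5305 -0.0508  0.047 ] rot [-9.0010e+01  6.0000e-02 -1.7931e+02] F [-0.79 -0.05  1.52] w 0.0119
lin [-0.      0.0005  0.    ] rot [ 0.01 -0.01 -0.06]
```

Request:
play_rows([
  {"linear": [0, 0.0005, 0], "rotation": [0, 0, 0], "claw": 1},
  {"linear": [0, 0.001, 0], "rotation": [0, 0, 0], "claw": 1},
  {"linear": [0, 0.001, 0], "rotation": [0, 0, 0], "claw": 1},
])

```text
t: 7.95
eef_pos: [0.5306, -0.0508, 0.0469]
ee_rot: [-1.571, 0.001, -3.129]
force: [-3.9, 0.7, 11.5]
width: 0.0116
```

Request:
play_rows([
  {"linear": [0, 0, 0], "rotation": [0, 0, 0], "claw": 1},
  {"linear": [0, 0, 0], "rotation": [0, 0, 0], "claw": 0.8},
  {"linear": [0, 0, 0], "rotation": [0, 0, 0], "claw": 0.6},
  {"linear": [0, 0, 0], "rotation": [0, 0, 0], "claw": 0.5},
  {"linear": [0, 0, 0], "rotation": [0, 0, 0], "claw": 0.5},
])

```text
t: 8.57
eef_pos: [0.5306, -0.0508, 0.0468]
ee_rot: [-1.571, 0.001, -3.129]
force: [-0.3, -0.2, 0.3]
width: 0.0408
```

```bash
python3 -c "
from h import *
p,d=eyes.grab_frame('side'); go(.5305,-.0508,.14,180.7)
cv2.imwrite('pics/s6.png',cv2.resize(p[150:270,270:390],None,fx=5,fy=5,interpolation=2))"
```

```text
t 8.625 pos [ 0.5305 -0.0508  0.0468] rot [-9.0000e+01  8.0000e-02 -1.7929e+02] F [ 0.02  0.26 -0.07] w 0.0422
lin [-0.0001 -0.0932 -0.    ] rot [ 0.    0.01 -0.08]
```

View pics/s6.png

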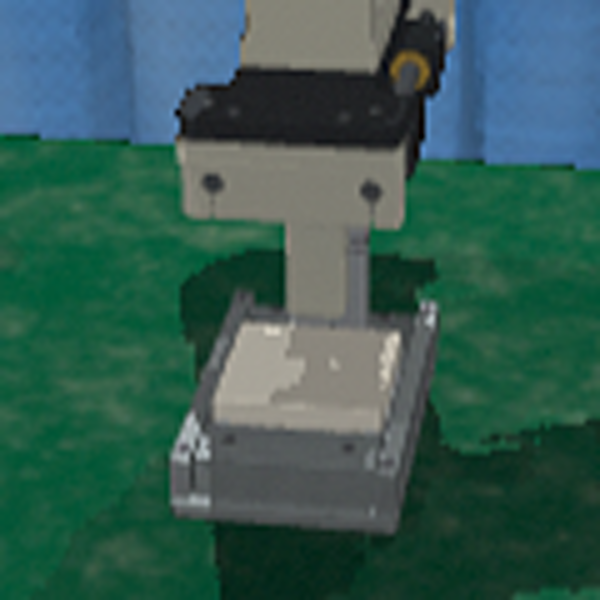

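Fingers are open and the spacer stands at crop (345,280). Retreating straight up.

Request:
play_rows([
  {"linear": [0, -0.02, 0], "rotation": [0, 0, 0], "claw": 0.5},
  {"linear": [0, -0.06, 0], "rotation": [0, 0, 0], "claw": 0.5},
  {"linear": [0, -0.093, 0], "rotation": [0, 0, 0], "claw": 0.5},
  {"linear": [0, -0.093, 0], "rotation": [0, 0, 0], "claw": 1},
  {"linear": [0, -0.093, 0], "rotation": [0, 0, 0], "claw": 1},
])

```text
t: 9.25
eef_pos: [0.53, -0.0508, 0.1394]
ee_rot: [-1.571, 0.001, -3.129]
force: [-0.4, -0.3, -0.1]
width: 0.0296
```

```bash
python3 -c "
from h import *
p,d=eyes.grab_frame('side'); go(.530,-.006,.1,180.7)
P,u,v=cloud('side',d,np.ones_like(d,bool))
k=(abs(P[:,0]-.53)<.04)&(P[:,1]>-.08)&(P[:,1]<-.025)&(P[:,2]>.034)&(P[:,2]<.085)
Q=P[k]; print(len(Q),Q.max(0))
for a,b in((.035,.045),(.045,.055),(.055,.065),(.065,.072)):
  m=(Q[:,2]>a)&(Q[:,2]<b); print(a,m.sum(),np.median(Q[m],0).round(4),np.percentile(Q[m,0],[2,98]).round(4))
t=Q[Q[:,2]>.0715]; print(rect(t))
cv2.imwrite('pics/s7.png',cv2.resize(p[150:270,270:390],None,fx=5,fy=5,interpolation=2))"
```

```text
t 9.3 pos [ 0.5298 -0.0509  0.139 ] rot [ -90.     0.  -179.3] F [-0.54  0.01  0.08] w 0.0253
lin [-0.0008  0.039  -0.0449] rot [ 0. -0. -0.]
341 [ 0.54435777 -0.0399538   0.07734146]
0.035 76 [ 0.5277 -0.045   0.0403] [0.5148 0.5436]
0.045 71 [ 0.5293 -0.0453  0.0501] [0.515  0.5438]
0.055 72 [ 0.5293 -0.0447  0.0602] [0.5149 0.5435]
0.065 50 [ 0.5278 -0.045   0.0682] [0.5147 0.5434]
(array([529.3, -48.5]), array([29.5, 15. ]), 5.3)
```

View pics/s7.png

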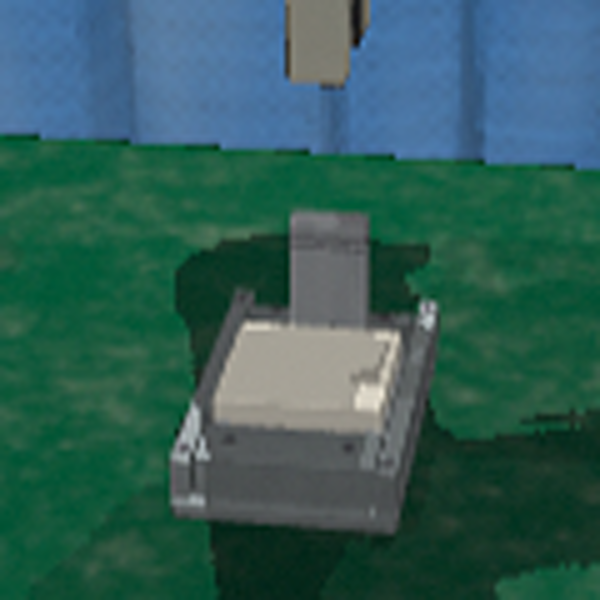

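The spacer stands upright and free (crop 330,270). Now shut fingers over the tile.

Request:
play_rows([
  {"linear": [0, 0, -0.047], "rotation": [0, 0, 0], "claw": 1},
  {"linear": [0, 0.0, -0.047], "rotation": [0, 0, 0], "claw": 1},
  {"linear": [0, 0.04, -0.047], "rotation": [0, 0, 0], "claw": 1},
  {"linear": [0, 0.085, -0.047], "rotation": [0, 0, 0], "claw": 1},
  {"linear": [0, 0.098, -0.047], "rotation": [0, 0, 0], "claw": 1},
])

```text
t: 9.93
eef_pos: [0.5268, -0.005, 0.038]
ee_rot: [-1.569, -0.006, -3.13]
force: [-1.0, 0.3, 0.1]
width: 0.0007
```

```bash
python3 -c "
from h import *
p,d=eyes.grab_frame('side'); go(.530,-.004,.031,180.7)
cv2.imwrite('pics/s8.png',cv2.resize(p[150:270,270:390],None,fx=5,fy=5,interpolation=2))"
```

```text
t 9.975 pos [ 0.5271 -0.0049  0.0379] rot [ -89.9    -0.32 -179.33] F [-0.46 -0.69 -2.24] w 0.0004
lin [-0.0029  0.0068 -0.0009] rot [-0.1  -0.03  0.32]
```

View pics/s8.png

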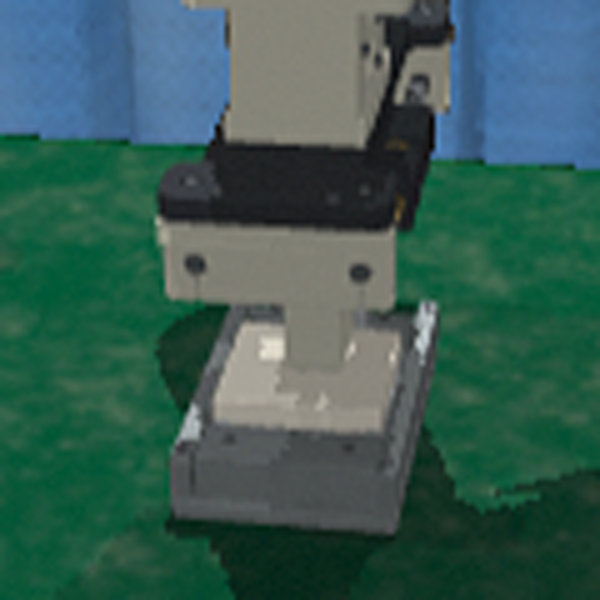

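Shut fingers stand just above the tile (crop 318,365). Pressing down gently.

Request:
play_rows([
  {"linear": [-0.003, 0.003, -0.001], "rotation": [0, 0, 0.3], "claw": 1},
  {"linear": [-0.003, 0.006, -0.001], "rotation": [0, 0, 0.3], "claw": 1},
  {"linear": [-0.003, 0.009, -0.001], "rotation": [0, 0, 0.3], "claw": 1},
  {"linear": [-0.003, 0.011, -0.001], "rotation": [0, 0, 0.3], "claw": 1},
  {"linear": [-0.003, 0.0115, -0.001], "rotation": [0, 0, 0.3], "claw": 1},
])

```text
t: 10.6
eef_pos: [0.5309, -0.0036, 0.027]
ee_rot: [-1.569, 0.001, -3.129]
force: [0.5, 0.6, 5.2]
width: 0.0003
```

```bash
python3 -c "
from h import *
go(.530,-.004,.0255,180.7)
p,d=eyes.grab_frame('side'); go(.530,-.004,.0255,180.7)"
```

```text
t 10.6 pos [ 0.5309 -0.0036  0.027 ] rot [-8.9920e+01  8.0000e-02 -1.7931e+02] F [0.47 0.62 5.16] w 0.0003
lin [0.0009 0.0015 0.0004] rot [-0.08 -0.01 -0.08]
t 10.65 pos [ 0.5309 -0.0036  0.027 ] rot [-8.9920e+01  8.0000e-02 -1.7931e+02] F [0.95 1.27 5.31] w 0.0005
lin [0.0009 0.0015 0.0003] rot [-0.08 -0.01 -0.08]
```

Request:
play_rows([
  {"linear": [0, 0.001, 0], "rotation": [0, 0, 0], "claw": 1},
  {"linear": [0, 0.0017, 0], "rotation": [0, 0, 0], "claw": 1},
  {"linear": [0, 0.002, 0], "rotation": [0, 0, 0], "claw": 1},
  {"linear": [0, 0.002, 0], "rotation": [0, 0, 0], "claw": 1},
])

```text
t: 11.15
eef_pos: [0.531, -0.0036, 0.0262]
ee_rot: [-1.569, 0.002, -3.129]
force: [-4.3, 0.7, 14.2]
width: 0.0004
```

```bash
python3 -c "
from h import *
go(.530,-.004,.0255,180.7)
p,d=eyes.grab_frame('side'); q,e=eyes.grab_frame('top'); go(.530,-.004,.0255,180.7)
P,u,v=cloud('side',d,np.ones_like(d,bool))
k=(P[:,0]>.503)&(P[:,0]<.515)&(P[:,1]>-.03)&(P[:,1]<.02)&(P[:,2]<.04); print('tile z',np.median(P[k,2]),k.sum())
k=(P[:,0]>.565)&(P[:,0]<.57)&(P[:,1]>-.03)&(P[:,1]<.06)&(P[:,2]<.04); print('rail z',np.median(P[k,2]),k.sum())
k=(P[:,0]>.51)&(P[:,0]<.55)&(P[:,1]>.03)&(P[:,1]<.055)&(P[:,2]<.04); print('fence z',np.median(P[k,2]),k.sum())
k=(abs(P[:,0]-.53)<.02)&(P[:,1]>-.06)&(P[:,1]<-.042)&(P[:,2]>.03); print('spacer',P[k].min(0),P[k].max(0),k.sum())
cv2.imwrite('pics/s9.png',cv2.resize(p[150:270,270:390],None,fx=5,fy=5,interpolation=2))
cv2.imwrite('pics/t9.png',q)"
```

```text
t 11.15 pos [ 0.531  -0.0036  0.0262] rot [-8.9910e+01  1.2000e-01 -1.7928e+02] F [-4.26  0.75 14.17] w 0.0004
lin [0.001  0.0007 0.0004] rot [-0.09  0.02 -0.12]
t 11.25 pos [ 0.531  -0.0036  0.0262] rot [-8.9920e+01  1.2000e-01 -1.7928e+02] F [-3.89  0.18 13.71] w 0.0003
lin [0.001  0.0007 0.0004] rot [-0.08  0.02 -0.12]
tile z 0.027058322634912323 83
rail z 0.026700437517379296 88
fence z 0.026784534514436402 185
spacer [ 0.51010939 -0.05798157  0.13524489] [ 0.51164622 -0.04793933  0.13633091] 3
```

View pics/s9.png

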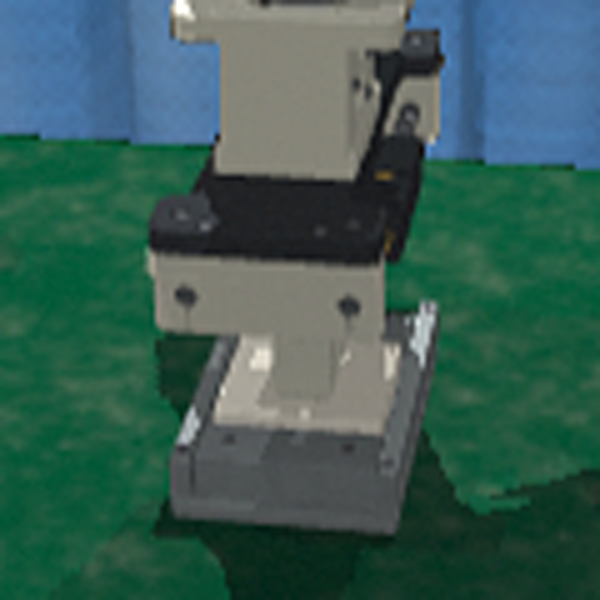

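View pics/t9.png

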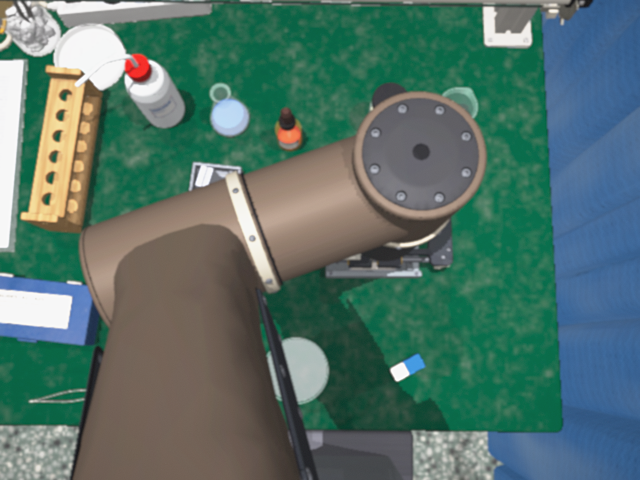

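The tile is level with the rail and fence tops, pressed with 14 N, and neither the dropper (290,132) nor the petri dish (298,370) has moved. The hand hides the spacer here, but nothing has touched it since the last check. Handing in.

```bash
python3 -c "
from h import *
go(.530,-.004,.0255,180.7); print(job.job_done())"
```

```text
t 11.25 pos [ 0.531  -0.0036  0.0262] rot [-8.9920e+01  1.2000e-01 -1.7928e+02] F [-3.89  0.18 13.71] w 0.0003
lin [0.001  0.0007 0.0004] rot [-0.08  0.02 -0.12]
the job is handed in; nothing more can be done
None
```

The spacer is standing in the wide gap on the thin-fence side, and I handed the job in at 11.3 s with the shut fingers still pressing the tile to its stop.

- **Spacer:** I took it from the middle compartment and lowered it until it met the frame's floor (11 N contact), then let go. A picture taken after release showed it upright and free.
- **Tile:** The tip height was 26.2 mm and the force about 14 N, against 6 N needed to reach the stop. In the depth image the tile measured 27.1 mm and the rail and fence tops 26.7–26.8 mm, so it is flush within the camera's error.
- **Other parts:** The dropping bottle and petri dish look unmoved in the last top view. The wedge and pin were still standing in the bin after the spacer was lifted out.
- **Not confirmed:** In the last pictures the hand and arm hid the spacer, and the arm covered most of the bin. My final depth check on the spacer therefore returned only stray points. No sideways contact force appeared after its last clear view.

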